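# Check the vent filter: hang up the spanner, lift the flap, show the filter plate

### The job

Clear the ring spanner off the vent filter unit's flap by hanging it by its eye on the hook of the tool stand, and let go of it there; then lift the flap until it stands upright, draw the hidden filter plate up out of its slot, and show it: hold it upright and still over the middle of the white inspection tile with about 12 cm of free air beneath it. Finish while still holding the plate there, with the spanner hanging and the flap left standing open, and do not shift anything else on the bench.

Things in the scene. Friction and masses are not known exactly. Their poses are not given: they have to be found in the camera images.
- unit: Fixed white metal box 170 (x) by 240 (y) by 92 mm high, walls and floor 6 mm, its open top closed by the flap. Origin: centre of its underside; x points from the front (grey band, robot side) to the hinge at the back. Inside, the plate's slot is centred at x = -5 mm, y = 0: a guide channel at each end, 13 mm wide, rising to 46 mm above the bench.
- flap (a joint): Angle of the flap in rad: 0 = shut, 1.57 = upright, stop at 1.85. The hinge is stiff by friction (about 0.35 N m): the flap stays at whatever angle it is left.
- flap_hinge (a point): Point on the hinge line at its middle, at the back top edge of the unit (85 mm behind its centre, 92 mm above the bench). The hinge line runs along the unit's y.
- flap_grip (a point): Centre of the flap's pull: a round steel bar 30 mm long, 14 mm thick, along the unit's y on a thin central stem, its axis 24 mm above the flap; when shut 154 mm before the hinge line, 30 mm above it and 20 mm from the flap's front edge. Gripped on its two ends it can pivot between the fingers. Flap: 174 by 240 mm, 6 mm thick, upper face 98 mm above the bench when shut.
- filter_plate: Filter plate upright in the slot under the flap, unseen until that is open: aluminium frame, grey mesh, 10 mm thick (its x), 100 mm wide (its y), 58 mm high, plus a pull tab on top (18 mm high; 76 mm overall). Origin: centre of its lower edge, at the start 6 mm above the bench; z points up to the tab. About 0.14 kg. Above 46 mm from the bench it stands free.
- plate_tab (a point): Centre of the plate's pull tab, 67 mm above the plate's lower edge; the tab is 10 mm thick along the plate's x and 30 mm along its y.
- spanner: Steel ring spanner, 8 mm thick, lying flat on the flap at the start, behind the flap's pull. Origin: underside, below the centre of its eye. Its x runs from the eye along the handle; the handle is 14 mm wide and ends 116 mm from the eye's centre. About 0.1 kg, balance point about 45 mm from the eye's centre.
- spanner_eye (a point): Centre of the spanner's eye: a ring of 36 mm outer and 22 mm hole diameter, 8 mm thick.
- stand: Fixed tool stand: round dark foot, 96 mm wide, 12 mm high; a 14 mm steel post at x = +30 mm up to 198 mm; an 8 mm round hook bar, level at 190 mm, from the post 60 mm toward the stand's -x, then straight up. Origin: centre of the foot's underside. The spanner hangs with the bar through its eye, handle down.
- hook_bar (a point): Middle of the hook's level bar (on its axis, 190 mm above the bench).
- hook_tip (a point): Top of the upturned end of the hook, 222 mm above the bench, 30 mm toward the stand's -x from hook_bar; the upturned end is 8 mm round and rises about 28 mm above the level bar.
- tile: White ceramic inspection tile lying fixed on the bench, 130 by 130 mm, 6 mm thick. Origin: centre of its underside.
- bottle_a: Bystander: clear solvent bottle with blue cap, 76 mm in diameter, 170 mm high; origin under its middle.
- bottle_b: Bystander: a second, like bottle_a.
- jar: Bystander: small amber jar with white cap, 50 mm in diameter, 60 mm high; origin under its middle.
- beaker: Bystander: glass beaker, 72 mm in diameter, 85 mm high; origin under its middle.
- wrench: Bystander: wrench 130 mm long with an open jaw at one end and a small ring at the other, lying flat on the bench; it stays there (not the spanner for the hook).
- mouse: Bystander: round black computer mouse, 58 mm in diameter, 33 mm high; origin under its middle.
- vial_rack: Bystander: grey block with white vial caps, 75 by 110 by 57 mm high; origin under its middle.

How it is judged:
On the way, in this order (a step that is already met when the one before it is completed fails the run):
1. the spanner hangs by its eye on the hook, handle down, let go (x of spanner_eye in the frame of stand between -0.045 and 0.03 m and y of spanner_eye in the frame of stand between -0.015 and 0.015 m and z of spanner_eye in the frame of stand between 0.165 and 0.195 m and angle between spanner's own x axis and vertical above 2.5 rad and contact force between spanner and stand above 0.2 N and contact force between spanner and the fingers below 0.05 N and linear speed of spanner below 0.15 m/s), for 0.2 s.
2. the flap is lifted upright (value of joint flap above 1.4 rad), for 0.2 s.
3. the filter plate is drawn up clear of the unit in the fingers (z of filter_plate in the frame of unit above 0.1 m and contact force between the fingers and filter_plate above 1 N and contact force between filter_plate and unit below 0.05 N and contact force between filter_plate and tile below 0.05 N and contact force between filter_plate and stand below 0.05 N and contact force between filter_plate and spanner below 0.05 N), for 0.2 s.
At the end, for the whole second after the job is handed in: Spanner hangs free by its eye on the hook, handle down within 35 degrees; flap over 1.35 rad; plate held in the fingers, touching nothing else, still, upright within 15 degrees, middle within 45 mm of the tile's, lower edge 80 to 250 mm above the bench (all of step 1 and value of joint flap above 1.35 rad and contact force between the fingers and filter_plate above 1 N and contact force between filter_plate and unit below 0.05 N and contact force between filter_plate and tile below 0.05 N and contact force between filter_plate and stand below 0.05 N and contact force between filter_plate and spanner below 0.05 N and horizontal distance between filter_plate and tile below 0.045 m and height (world z) of filter_plate between 0.08 and 0.25 m and angle between filter_plate's own z axis and vertical below 0.26 rad and linear speed of filter_plate below 0.05 m/s); the arm keeps its last pose, push and grip.
It fails at once if a bystander is shifted more than 30 mm or tipped (distance of any of bottle_a, bottle_b, jar, beaker, wrench, mouse, vial_rack from where it was at the start of the episode above 0.03 m or angle between any of bottle_a, bottle_b, jar, beaker, wrench, mouse, vial_rack's own z axis and vertical above 0.5 rad).
It also fails if it takes over 72 s, if anything falls off the work surface, if the arm or the gripper's body presses on something with over 40 N, if the wrist force passes 120 N, or if a joint passes its speed limit or range.

### The arm

A 6-joint arm with a two-finger parallel gripper is mounted at the origin on the work surface. World frame = base frame: x ahead of the robot, y to its left, z up, the work surface at z = 0. Lengths are in m, angles in rad, forces in N, time in s.
With the tool pointing down it reaches from about 0.3 to 0.875 m from the base axis. Payload 6.4 kg.
Tool frame: the origin (TCP) lies midway between the tips of the shut fingers; the grasp point (between the pads) lies 19 mm behind it; z points along the fingers, y is the line along which they close (so a half turn about z gives the same grasp; the last joint's range is limited). The gripper opens to 85 mm and grips with 20 to 120 N. Pads are 22 mm wide; open, the fingers measure 114 mm over their backs; the gripper's body (76 mm by 85 mm) begins 54 mm behind the grasp point. The pads swing forward as they close: fully open they stand 13 mm farther back than shut.
Start: joints at [0.916, 0.181, 1.607, -0, 1.354, -0.206], TCP at [0.249, 0.518, 0.207] pointing down, gripper open.
Joint ranges: [-2.99, 2.99], [-0.89, 2.07], [0.3, 2.58], [-1.14, 4.28], [0, 2.63], [-3.12, 3.12]. Speed limits (rad/s): [2.57, 2.57, 3.01, 3.14, 3.14, 3.14].

### API

Orientations are given as a unit quaternion [w, x, y, z].
In Python, from bench import ctrl gives the robot as it stands. The module is installed in compiled form; this text tells all that it offers.
- The arm moves only by the tool move_arm, never from a script. Its argument "plan" is one flat list of numbers, 6 for each row, row after row: the shift along the world's x, y, z in units of 50 mm (1.0 is 50 mm), then the turn, a rotation vector about the world's x, y, z in rad. A call has 1 to 10 rows; each row is the pose to reach, as a shift and turn from the pose commanded when the call began; what a row does not reach only later rows make up. A row lasts 1/8 s, in which the tool goes at most 62.5 mm and 10.7 degrees, less where a joint would pass 70% of its speed; a pose out of reach is approached as far as the arm can. A call with a gripper value outside its range is refused whole. "grip" is the finger opening in mm, from 0 to 85.4, set as the call begins (left out, the last holds). The fingers move at their own pace and stop on an object; the grip force is fixed at half the most. Time passes only in rows, so rows that repeat a pose let the fingers close. It gives the time, the measured TCP pose, the force, the opening and the grip force at its end, in the units of the state.
- ctrl.get_obs(): the state, without advancing time (a new reading comes with each control period).
- ctrl.camera(name): name is "scene" or "top" or "wrist"; returns a dict with "pixels" (400x640x3 uint8, red, green, blue), "fx", "fy", "cx", "cy" (pixels), "origin" and "attitude" of the camera in the world. Camera axes: x right, y down, z forward; pixel columns grow to the right and rows downward; lengths in m; the calibration is good to about 2 mm. The wrist camera is an equidistant fisheye: a pixel r from the principal point sees the ray r / f radians off the axis. A picture is of the moment at which its call begins. There is no depth.
- ctrl.hand_in(): hands the job in; it is judged then, once.
The state is a dict: "time_s": time; "q": joint angles; "dq": joint speeds; "joint_efforts": joint torques, N m; "eef_pos": TCP position; "eef_rot": TCP orientation; "wrist_force": force on the tool from outside, world axes, zero at the start; "torque": the same for the moment, N m; "opening": opening from 0.0 (shut) to 1.0 (fully open); "grasp_force": force on a finger pad.
Only numpy, scipy, OpenCV 4.12 (cv2) and the standard library are available. Lean on these libraries where they do the work, as an engineer would, in place of code of your own. Each camera call takes 0.05 s, during which the arm holds its last target. There are 200 camera calls.

## Working session

There is one attempt and no reset: what is moved stays moved. The work goes in short steps, Python scripts to look and compute and a tool call to move; the robot and the scene stay as the last step left them, time stands still between calls to the robot, and variables do not carry over. Pictures are saved under pics/ and viewed, at most 10 in all, crops included, and the job is handed in when it is done.

Besides the shell and the picture viewer there is one more tool, called in YAML: its name, and indented under it one key for each argument. move_arm: Moves the arm, as the interface text tells. Its arguments: {"type":"object","properties":{"plan":{"type":"array"},"grip":{"type":"number"}},"required":["plan"]}

```bash
mkdir -p pics; cat > h.py <<'E'
import numpy as np, cv2
from bench import ctrl
from scipy.spatial.transform import Rotation as R
def rot(a):
    a=np.array(a,float)
    return a if a.shape==(3,3) else R.from_quat(a,scalar_first=True).as_matrix()
def shot(n,fn):
    c=ctrl.camera(n); cv2.imwrite('pics/'+fn,c['pixels'][:,:,::-1])
    np.save(fn+'.npy',{k:c[k] for k in c if k!='pixels'},allow_pickle=True); return c
def ray(c,u,v):
    x,y=(u-c['cx'])/c['fx'],(v-c['cy'])/c['fy']
    if c.get('fish'):
        t=np.hypot(x,y); d=np.array([x/t*np.sin(t),y/t*np.sin(t),np.cos(t)])
    else: d=np.array([x,y,1.])
    return np.array(c['origin']),rot(c['attitude'])@d
def onz(c,u,v,z):
    o,d=ray(c,u,v); return o+d*(z-o[2])/d[2]
def proj(c,p):
    q=rot(c['attitude']).T@(np.array(p)-c['origin'])
    if c.get('fish'):
        t=np.arctan2(np.hypot(q[0],q[1]),q[2]); s=t/np.hypot(q[0],q[1]); return c['cx']+c['fx']*q[0]*s,c['cy']+c['fy']*q[1]*s
    return c['cx']+c['fx']*q[0]/q[2],c['cy']+c['fy']*q[1]/q[2]
def load(fn,fish=False):
    c=np.load(fn+'.npy',allow_pickle=True).item(); c['fish']=fish; return c
E
python3 - <<'E'
from h import *
for n in('top','scene'):
    c=shot(n,n+'0.png'); print({k:c[k] for k in c if k!='pixels'})
print(ctrl.get_obs())
E
```

```text
{'fx': 367.33864730886035, 'fy': 367.33864730886035, 'cx': 320.36605678195815, 'cy': 195.96136156552402, 'origin': array([0.51839567, 0.10173229, 1.14361697]), 'attitude': array([ 0.02117395, -0.70364285,  0.70981211, -0.02460026])}
{'fx': 398.4121043078981, 'fy': 398.4121043078981, 'cx': 319.8707610305892, 'cy': 198.31861806377842, 'origin': array([1.12763556, 0.95720928, 1.03137989]), 'attitude': array([-0.11068006,  0.26133906,  0.87025534, -0.40262572])}
{'time_s': 0.1, 'q': array([ 9.15677580e-01,  1.81437298e-01,  1.60788827e+00,  2.53882061e-06,
        1.35382315e+00, -2.06288222e-01]), 'dq': array([ 8.37688754e-04, -7.64614373e-04, -2.45051776e-03, -9.75546120e-05,
       -1.00690352e-03, -2.23627338e-04]), 'joint_efforts': array([-2.96997787e-04, -4.45883489e+01, -3.52238059e+01, -2.61525201e-04,
        4.21135148e-03,  3.24762527e-05]), 'eef_pos': array([0.2491481 , 0.51763225, 0.20610038]), 'eef_rot': array([-3.25961244e-04,  2.22536525e-01,  9.74924043e-01, -7.06455909e-04]), 'wrist_force': array([-0.80367656, -0.24513442,  0.17088023]), 'torque': array([ 0.03951934, -0.02544703, -0.03634452]), 'grasp_force': 0.0, 'opening': 1.003162256777391}
```

View pics/top0.png

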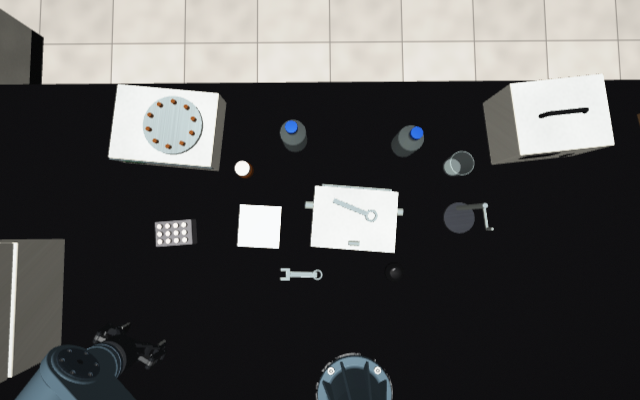

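View pics/scene0.png

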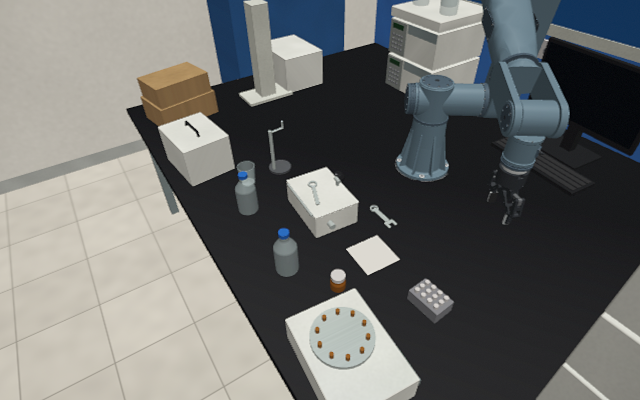

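The top view shows the unit at (355,218), the spanner with its eye at about (370,215), the stand foot at (459,217) with its hook to the right of it at (488,217), and the tile at (259,227). I'll enlarge these areas.

```bash
python3 - <<'E'
from h import *
t=cv2.imread('pics/top0.png'); s=cv2.imread('pics/scene0.png')
r=lambda im,x,y,w,h,k:cv2.resize(im[y:y+h,x:x+w],None,fx=k,fy=k,interpolation=cv2.INTER_CUBIC)
a=r(t,300,180,110,80,4) # 440x320
b=r(t,440,190,60,55,5)   # 300x275
c=r(s,255,110,110,135,2) #
out=np.zeros((600,800,3),np.uint8)
out[:320,:440]=a; out[:275,450:750]=b
out[325:595,:220]=c
out[325:595,230:510]=r(s,285,165,56,54,5)
out[325:595,520:790]=r(s,260,115,54,54,5)
cv2.imwrite('pics/crop0.png',out)
E
```

```text
(no output)
```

View pics/crop0.png

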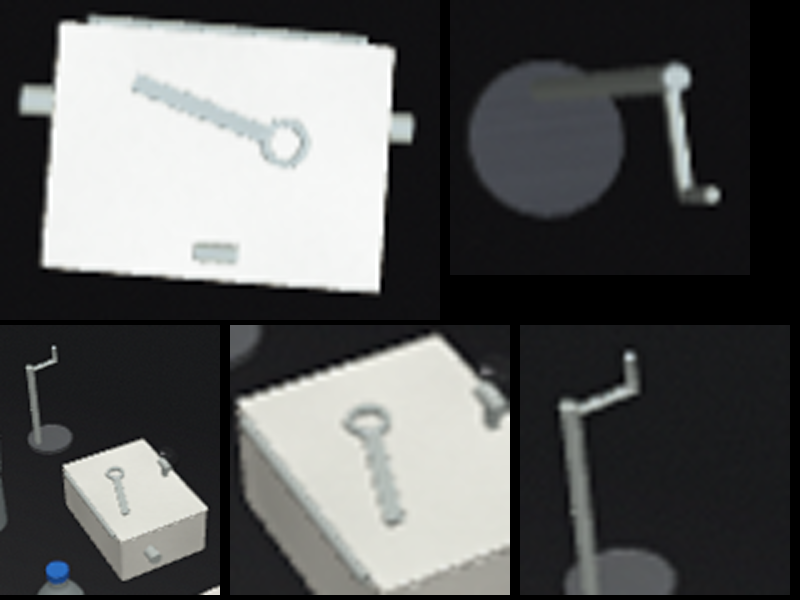

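```bash
python3 - <<'E'
from h import *
c=load('top0.png'); s=load('scene0.png')
A=lambda u,v:((u+.5)/4-.5+300,(v+.5)/4-.5+180)
B=lambda u,v:((u+.5-450)/5-.5+440,(v+.5)/5-.5+190)
for n,p in dict(BL=(60,22),BR=(393,47),FR=(380,292),FL=(42,267)).items(): print(n,onz(c,*A(*p),.098))
print('pull',onz(c,*A(215,252),.129)); print('eye',onz(c,*A(285,142),.106),'end',onz(c,*A(138,82),.106))
print('foot',onz(c,*B(546,139),.012),'post',onz(c,*B(677,76),.198),'corner',onz(c,*B(684,190),.194),'tip',onz(c,*B(711,194),.222))
for z,n,p in((.222,'tip',(630,356)),(.19,'corner',(634,388)),(.198,'post',(568,407))): print('scene',n,onz(s,(p[0]+.5-520)/5-.5+260,(p[1]+.5-325)/5-.5+115,z))
print('sc eye',onz(s,(367+.5-230)/5-.5+285,(422+.5-325)/5-.5+165,.106))
t=cv2.imread('pics/top0.png'); m=(t[190:260,230:290].min(2)>150).astype(np.uint8)
n,l,st,ce=cv2.connectedComponentsWithStats(m); i=1+st[1:,4].argmax(); print('tile',onz(c,230+ce[i][0],190+ce[i][1],.006),st[i])
for nm,p,z in(('bottleA',(292,127),.17),('bottleB',(417,132),.17),('beaker',(463,160),.085),('mouse',(396,273),.02),('wrench',(302,274),.01),('jar',(242,169),.06)): print(nm,onz(c,*p,z))
E
```

```text
BL [0.61733969 0.1124924  0.098     ]
BR [ 0.5973997  -0.12523423  0.098     ]
FR [ 0.42385885 -0.11212343  0.098     ]
FL [0.44360519 0.12657985 0.098     ]
pull [0.45495877 0.00700749 0.129     ]
eye [ 0.53021745 -0.04569248  0.106     ] end [0.57351156 0.05758393 0.106     ]
foot [ 0.52189911 -0.32995891  0.012     ] post [ 0.55318085 -0.32781937  0.198     ] corner [ 0.49442382 -0.33102337  0.194     ] tip [ 0.49301239 -0.33174254  0.222     ]
scene tip [ 0.49289355 -0.33285873  0.222     ]
scene corner [ 0.49033936 -0.33602657  0.19      ]
scene post [ 0.55450773 -0.32799542  0.198     ]
sc eye [ 0.53464023 -0.04143937  0.106     ]
tile [0.50075081 0.28585416 0.006     ] [   7   14   45   45 1779]
bottleA [0.76789408 0.17132411 0.17      ]
bottleB [ 0.75165986 -0.16470488  0.17      ]
beaker [ 0.68836719 -0.31991752  0.085     ]
mouse [ 0.3555866  -0.13089766  0.02      ]
wrench [0.35385719 0.15403882 0.01      ]
jar [0.6707954  0.32799026 0.06      ]
```

move_arm:
  plan: [1.2,-2,0,0,0,-0.3,2.4,-4,0,0,0,-0.6,3.7,-6,0,0,0,-0.9,4.9,-8,0,0,0,-1.2,6.16,-10.04,0,0,0,-1.52,6.16,-10.04,0,0,0,-1.52,6.16,-10.04,0,0,0,-1.52,6.16,-10.04,0,0,0,-1.52,6.16,-10.04,0,0,0,-1.52,6.16,-10.04,0,0,0,-1.52]
  grip: 60

```text
time_s: 1.35
eef_pos: [0.5584, 0.0131, 0.2064]
eef_rot: [-0.0, 0.834, 0.552, -0.0]
wrist_force: [0.1, 0.7, -0.2]
opening: 0.701
grasp_force: 0.0
```

```bash
python3 - <<'E'
from h import *
c=shot('wrist','w1.png'); print({k:c[k] for k in c if k!='pixels'}); o=ctrl.get_obs(); print(o['q'],o['eef_pos'],o['eef_rot'],o['time_s'])
E
```

```text
{'fx': 309.70691628693146, 'fy': 309.70691628693146, 'cx': 321.1021234640561, 'cy': 198.52746810487204, 'origin': array([0.58832046, 0.08170388, 0.37360873]), 'attitude': array([ 0.14598282,  0.96893276, -0.19735608, -0.03014808])}
[-1.90609080e-01  1.46649440e-01  1.64727026e+00 -1.31207935e-03
  1.34726612e+00  2.11188177e-01] [0.55932651 0.01160259 0.20636939] [ 5.99349497e-04  8.33907969e-01  5.51903115e-01 -3.02382325e-04] 1.4
```

View pics/w1.png

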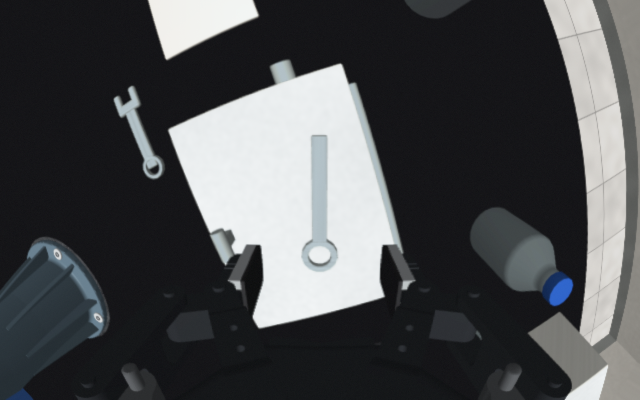

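The wrist view shows the spanner running straight up the picture, with its eye at (319.5,254), its handle end at (319,136) and the pull at (221,240).

```bash
python3 - <<'E'
from h import *
c=load('w1.png',True)
e=onz(c,319.5,254,.106); h=onz(c,319,135.5,.106); print(e,h,np.linalg.norm(h-e),np.degrees(np.arctan2(*(h-e)[[1,0]])))
for n,p,z in(('FL',(168,129),.098),('BL',(342,64),.098),('BRc',(384,297),.098),('FR',(257,328),.098),('pull',(221,240),.127)): print(n,onz(c,*p,z))
o=ctrl.get_obs(); print(o['eef_pos'],R.from_quat(o['eef_rot'],scalar_first=True).as_matrix())
E
```

```text
[ 0.53240476 -0.04530555  0.106     ] [0.57640121 0.05884818 0.106     ] 0.11306496763036494 67.09990874056676
FL [0.44673718 0.12548376 0.098     ]
BL [0.61960433 0.10931256 0.098     ]
BRc [ 0.57400713 -0.12667177  0.098     ]
FR [ 0.42400743 -0.11283581  0.098     ]
pull [0.45924931 0.01104013 0.127     ]
[0.55932651 0.01160259 0.20636939] [[ 3.90805721e-01  9.20473174e-01  1.57247647e-04]
 [ 9.20472449e-01 -3.90805186e-01 -1.33337614e-03]
 [-1.16588377e-03  6.65833150e-04 -9.99999099e-01]]
```

move_arm:
  plan: [0,0,-1,0,0,0,0,0,-1.7,0,0,0,0,0,-2.0,0,0,0,0,0,-2.1,0,0,0,0,0,-2.1,0,0,0]
  grip: 40

```text
time_s: 2.02
eef_pos: [0.5582, 0.0163, 0.1029]
eef_rot: [0.0, 0.833, 0.554, 0.001]
wrist_force: [-0.1, 0.2, -0.4]
opening: 0.465
grasp_force: 0.0
```

move_arm:
  plan: [0,0,0,0,0,0,0,0,0,0,0,0,0,0,0,0,0,0,0,0,0,0,0,0,0,0,0,0,0,0,0,0,0,0,0,0,0,0,0,0,0,0]
  grip: 0

```text
time_s: 2.9
eef_pos: [0.5574, 0.0161, 0.1019]
eef_rot: [-0.0, 0.833, 0.553, -0.0]
wrist_force: [-0.3, -0.2, -0.4]
opening: -0.0
grasp_force: 0.0
```

```bash
python3 - <<'E'
from h import *
c=shot('wrist','w2.png'); im=cv2.imread('pics/w2.png')[120:400,160:500]
cv2.imwrite('pics/w2c.png',cv2.resize(im,None,fx=2,fy=2)); print(ctrl.get_obs()['opening'])
E
```

```text
0.0017286399974368457
```

View pics/w2c.png

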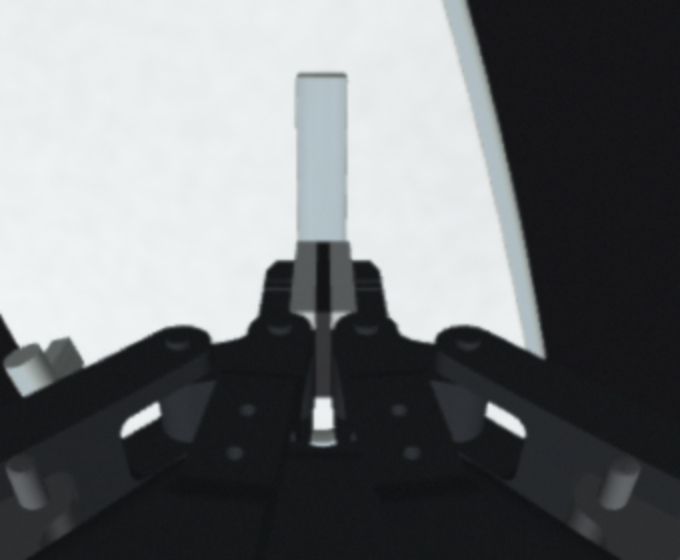

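The wrist crop shows the shut fingers on top of the handle at about (323,240), so they closed too high. I'll open and go about 6 mm lower.

move_arm:
  plan: [0,0,0,0,0,0,0,0,0,0,0,0,0,0,0,0,0,0,0,0,-0.06,0,0,0,0,0,-0.13,0,0,0,0,0,-0.13,0,0,0]
  grip: 35

```text
time_s: 3.7
eef_pos: [0.5571, 0.0161, 0.0949]
eef_rot: [-0.0, 0.833, 0.553, -0.0]
wrist_force: [0.5, 0.2, -1.0]
opening: 0.41
grasp_force: 0.0
```

move_arm:
  plan: [0,0,0,0,0,0,0,0,0,0,0,0,0,0,0,0,0,0,0,0,0,0,0,0,0,0,0,0,0,0]
  grip: 0

```text
time_s: 4.32
eef_pos: [0.5575, 0.0161, 0.0954]
eef_rot: [0.0, 0.833, 0.553, 0.0]
wrist_force: [0.3, 0.0, -0.0]
opening: -0.0
grasp_force: 0.0
```

move_arm:
  plan: [0,0,-0.05,0,0,0,0,0,-0.05,0,0,0]

```text
time_s: 4.58
eef_pos: [0.5572, 0.0161, 0.0925]
eef_rot: [-0.0, 0.833, 0.553, -0.0]
wrist_force: [-0.6, -0.4, 0.6]
opening: 0.003
grasp_force: 0.0
```

```bash
python3 - <<'E'
from h import *
o=ctrl.get_obs(); print(o['eef_pos'],o['wrist_force'],o['opening'])
w=shot('wrist','w3.png')['pixels'][:,:,::-1]; s=shot('scene','s3.png')['pixels'][:,:,::-1]
a=cv2.resize(w[200:390,220:420],(400,380)); b=cv2.resize(s[140:235,285:385],(400,380),interpolation=cv2.INTER_CUBIC)
cv2.imwrite('pics/c3.png',np.hstack([a,b]))
E
```

```text
[0.5572054  0.01612372 0.09254987] [-0.60150966 -0.41178299  0.61740733] 0.0025106201955789258
```

View pics/c3.png

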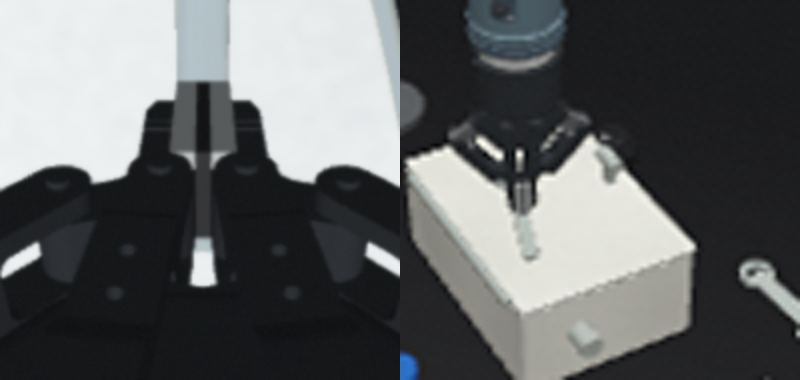

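```bash
python3 - <<'E'
from h import *
s=load('s3.png')
f=lambda p:[ (round((a-o)*4+k,1)) for a,o,k in zip(proj(s,p),(285,140),(400,0))]
for z in(.0925,.1,.106,.11,.115,.12): print(z,f((.5572,.0161,z)))
print('end',f((.5771,.0618,.106)),f((.5771,.0618,.098)))
w=load('w3.png',True)
g=lambda p:[ (round((a-o)*2,1)) for a,o in zip(proj(w,p),(220,200))]
for z in(.0925,.1,.106,.11,.115,.12): print(z,g((.5572,.0161,z)))
print('eye',g((.532,-.045,.106)),'gripside',g((.532+.0254+.0065*.92,-.045+.06-.0065*.39,.106)))
for d in(.03,.05,.07,.09,.113): print(d,g((.532+.389*d,-.045+.921*d,.106)))
E
```

```text
0.0925 [np.float64(521.1), np.float64(229.1)]
0.1 [np.float64(520.9), np.float64(222.8)]
0.106 [np.float64(520.7), np.float64(217.7)]
0.11 [np.float64(520.6), np.float64(214.3)]
0.115 [np.float64(520.5), np.float64(210.0)]
0.12 [np.float64(520.3), np.float64(205.8)]
end [np.float64(529.5), np.float64(253.6)] [np.float64(529.7), np.float64(260.4)]
0.0925 [np.float64(200.3), np.float64(72.4)]
0.1 [np.float64(200.2), np.float64(83.1)]
0.106 [np.float64(200.1), np.float64(92.4)]
0.11 [np.float64(200.1), np.float64(98.8)]
0.115 [np.float64(200.0), np.float64(107.3)]
0.12 [np.float64(199.9), np.float64(116.3)]
eye [np.float64(202.0), np.float64(271.3)] gripside [np.float64(225.9), np.float64(95.4)]
0.03 [np.float64(202.1), np.float64(198.9)]
0.05 [np.float64(202.1), np.float64(142.6)]
0.07 [np.float64(202.2), np.float64(79.5)]
0.09 [np.float64(202.2), np.float64(10.0)]
0.113 [np.float64(202.3), np.float64(-76.8)]
```

The fingertips project at about z = 0.115 in both views, roughly 20 mm higher than the TCP reading suggests. I'll go down in small steps and watch for contact.

move_arm:
  plan: [0,0,-0.06,0,0,0,0,0,-0.12,0,0,0,0,0,-0.12,0,0,0]

```text
time_s: 5.05
eef_pos: [0.5571, 0.0161, 0.0864]
eef_rot: [-0.0, 0.833, 0.553, -0.0]
wrist_force: [-0.1, 1.1, 0.2]
opening: 0.003
grasp_force: 0.0
```

move_arm:
  plan: [0,0,-0.03,0,0,0,0,0,-0.06,0,0,0,0,0,-0.06,0,0,0]

```text
time_s: 5.42
eef_pos: [0.5574, 0.0161, 0.0837]
eef_rot: [-0.0, 0.833, 0.553, -0.0]
wrist_force: [-0.8, 0.2, -0.5]
opening: -0.004
grasp_force: 0.0
```

move_arm:
  plan: [0,0,-0.03,0,0,0,0,0,-0.06,0,0,0,0,0,-0.06,0,0,0]

```text
time_s: 5.8
eef_pos: [0.5576, 0.0161, 0.0816]
eef_rot: [0.0, 0.833, 0.553, 0.0]
wrist_force: [-2.6, 0.8, 5.8]
opening: 0.002
grasp_force: 3.0
```

```bash
python3 - <<'E'
from h import *
w=shot('wrist','w4.png')['pixels'][:,:,::-1]; s=shot('scene','s4.png')['pixels'][:,:,::-1]
a=cv2.resize(w[200:350,240:400],(400,375)); b=cv2.resize(s[165:215,290:340],(375,375),interpolation=cv2.INTER_CUBIC)
cv2.imwrite('pics/c4.png',np.hstack([a,b]))
E
```

```text
(no output)
```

View pics/c4.png

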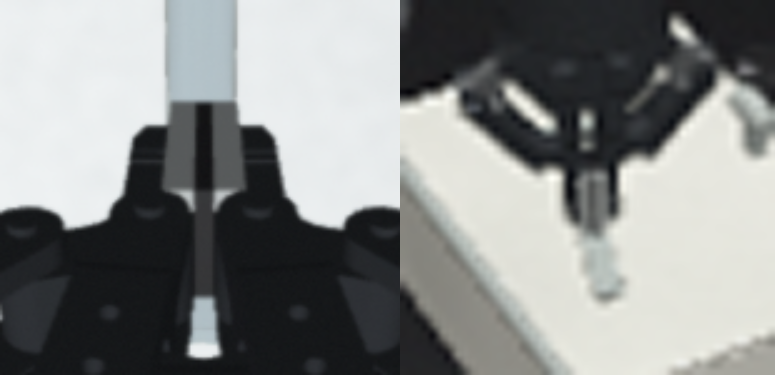

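Contact with the handle came at a TCP reading of 0.0816, so the tips sit about 24 mm above the reported TCP height. I'll open, go down 7 mm more and close.

move_arm:
  plan: [0,0,0.1,0,0,0,0,0,0.1,0,0,0,0,0,0.1,0,0,0,0,0,-0.05,0,0,0,0,0,-0.14,0,0,0,0,0,-0.14,0,0,0]
  grip: 35

```text
time_s: 6.65
eef_pos: [0.5571, 0.0161, 0.0733]
eef_rot: [-0.0, 0.833, 0.553, -0.0]
wrist_force: [-0.7, 0.3, 0.9]
opening: 0.407
grasp_force: 0.0
```

move_arm:
  plan: [0,0,0,0,0,0,0,0,0,0,0,0,0,0,0,0,0,0,0,0,0,0,0,0,0,0,0,0,0,0,0,0,0,0,0,0]
  grip: 0

```text
time_s: 7.4
eef_pos: [0.5577, 0.016, 0.0742]
eef_rot: [0.0, 0.833, 0.553, 0.0]
wrist_force: [0.6, -0.1, 4.8]
opening: 0.134
grasp_force: 60.5
```

move_arm:
  plan: [0,0,1,0,0,0,0,0,2,0,0,0,0,0,3.1,0,0,0.15,-0.3,-0.8,3.1,0,0,0.33,-0.6,-1.6,3.1,0,0,0.5,-0.9,-2.4,3.1,0,0,0.68,-1.2,-3.2,3.1,0,0,0.86,-1.5,-4,3.1,0,0,1.03,-1.8,-4.8,3.1,0,0,1.2,-1.8,-4.8,3.1,0,0,1.2]

```text
time_s: 8.65
eef_pos: [0.466, -0.2259, 0.228]
eef_rot: [-0.001, 0.376, 0.926, -0.0]
wrist_force: [-0.4, 0.2, -1.6]
opening: 0.142
grasp_force: 59.7
```

move_arm:
  plan: [-0.15,-0.4,0,0,0,0.15,-0.3,-0.8,0,0,0,0.3,-0.45,-1.2,0,0,0,0.45,-0.6,-1.6,0,0,0,0.6,-0.7,-2,0,0,0,0.72,-0.804,-2.26,0,0,0,0.842,-0.804,-2.26,0,0,0,0.842,-0.804,-2.26,0,0,0,0.842]

```text
time_s: 9.65
eef_pos: [0.4276, -0.3358, 0.2285]
eef_rot: [-0.0, -0.035, 0.999, 0.001]
wrist_force: [-0.0, 0.6, -2.0]
opening: 0.136
grasp_force: 59.7
```

```bash
python3 - <<'E'
from h import *
o=ctrl.get_obs(); print(o['q'],o['eef_pos'],o['opening'],R.from_quat(o['eef_rot'],scalar_first=True).as_matrix()[:,0])
w=shot('wrist','w5.png')['pixels'][:,:,::-1]; s=shot('scene','s5.png')['pixels'][:,:,::-1]; t=shot('top','t5.png')['pixels'][:,:,::-1]
a=cv2.resize(s[105:180,220:320],(400,300),interpolation=cv2.INTER_CUBIC); b=cv2.resize(t[180:255,420:520],(400,300),interpolation=cv2.INTER_CUBIC)
e=w[100:400,120:520]
out=np.vstack([np.hstack([a,b]),np.hstack([e,np.zeros_like(e)])]); cv2.imwrite('pics/c5.png',out)
E
```

```text
[-8.84415055e-01  9.32551833e-02  1.66103001e+00  4.54859064e-04
  1.38839445e+00 -2.52606504e+00] [ 0.42756594 -0.33576385  0.22845532] 0.13576374127517774 [-9.97496739e-01 -7.07119974e-02  2.62481093e-04]
```

View pics/c5.png

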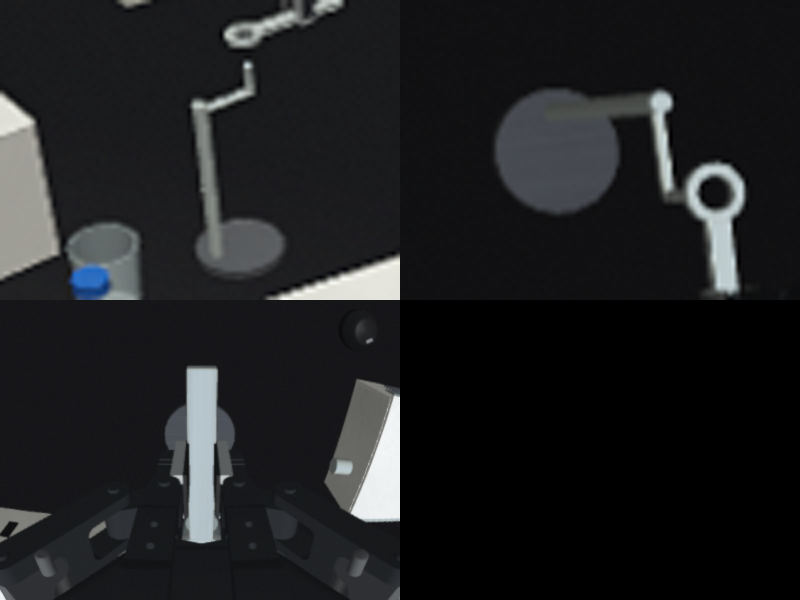

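```bash
python3 - <<'E'
from h import *
t=load('t5.png'); s=load('s5.png')
P=lambda u,v,ox,oy,k:((u+.5)/k-.5+ox,(v+.5)/k-.5+oy)
def tri(a,b):
    (o1,d1),(o2,d2)=ray(t,*a),ray(s,*b)
    k=np.linalg.lstsq(np.c_[d1,-d2],o2-o1,rcond=None)[0]; p,q=o1+k[0]*d1,o2+k[1]*d2; return (p+q)/2,np.linalg.norm(p-q)
print('eye',tri(P(315,192,420,180,4),P(243,36,220,105,4)))
t0=load('top0.png'); 
print('tip',tri(P(261,194,440,190,5),P(248,66,220,105,4)))
print('tip2',tri(P(261,194,440,190,5),P(110,31,260,115,5)))
E
```

```text
eye (array([ 0.49574502, -0.33197551,  0.25563083]), np.float64(0.00021412746399331612))
tip (array([ 0.49305109, -0.33238138,  0.22076785]), np.float64(0.0001815992145539665))
tip2 (array([ 0.49323416, -0.33160945,  0.22263727]), np.float64(0.0005104602121731175))
```

Both views show the eye at (0.496,-0.332,0.256), just above the hook tip. A trial tilt at this height will show how the tool offset behaves.

```bash
cat > hang.py <<'E'
from h import *
ys=np.array([-.071,.9975,0]); tx0=np.array([-.9975,-.0707,0])
c0=np.array([.427,-.337,.228]) # commanded
e0=c0+np.array([.068,.0045,.0278])
def tcp(alpha,eye,off=0.):
    r=R.from_rotvec(-alpha*ys); v=e0-c0; v=v-[0,0,off]; return np.array(eye)-r.apply(v)-[0,0,off]
def row(alpha,eye):
    return np.round(np.r_[(tcp(alpha,eye)-c0)/.05,-alpha*ys],3).tolist()
E
python3 - <<'E'
from hang import *
for a in(15,30): print(row(np.radians(a),e0))
a=np.radians(30); r=R.from_rotvec(-a*ys); t=load('t5.png'); print(proj(t,e0), proj(t,tcp(a,e0)+r.apply(e0-c0-[0,0,.0245])+[0,0,.0245]))
E
```

```text
[0.19, 0.014, -0.334, 0.019, -0.261, -0.0]
[0.459, 0.033, -0.607, 0.037, -0.522, -0.0]
(np.float64(498.66614450276904), np.float64(227.8984434986305)) (np.float64(498.76804686388994), np.float64(222.83736034413675))
```

move_arm:
  plan: [0.19,0.014,-0.334,0.019,-0.261,0,0.459,0.033,-0.607,0.037,-0.522,0,0.459,0.033,-0.607,0.037,-0.522,0,0.459,0.033,-0.607,0.037,-0.522,0,0.459,0.033,-0.607,0.037,-0.522,0]

```text
time_s: 10.42
eef_pos: [0.4505, -0.3358, 0.1994]
eef_rot: [0.258, -0.035, 0.966, 0.008]
wrist_force: [0.3, 0.5, -1.0]
opening: 0.139
grasp_force: 59.7
```

```bash
python3 - <<'E'
from h import *
o=ctrl.get_obs(); print(o['q'],o['eef_pos'],o['eef_rot'],o['wrist_force'])
t=shot('top','t6.png')['pixels'][:,:,::-1]; s=shot('scene','s6.png')['pixels'][:,:,::-1]
for f,(x,y,w,h) in(('t',(488,205,30,40)),('s',(268,100,30,30))):
    for n in'56':
        im=cv2.imread(f'pics/{f}{n}.png').max(2)[y:y+h,x:x+w]
        m=im>110; r=m.any(1).nonzero()[0]; print(f,n,'first row',y+r[0],[ (y+i,x+m[i].nonzero()[0].min(),x+m[i].nonzero()[0].max()) for i in r[:16:1]])
E
```

```text
[-1.1602055  -0.05776913  1.97227303  0.55350538  1.10451032 -3.02722065] [ 0.45047529 -0.33580333  0.19937829] [ 0.25781681 -0.03520707  0.96551681  0.00826054] [ 0.30255815  0.51935616 -1.02799556]
t 5 first row 221 [(np.int64(221), np.int64(495), np.int64(501)), (np.int64(222), np.int64(494), np.int64(502)), (np.int64(223), np.int64(493), np.int64(503)), (np.int64(224), np.int64(492), np.int64(504)), (np.int64(225), np.int64(492), np.int64(505)), (np.int64(226), np.int64(492), np.int64(505)), (np.int64(227), np.int64(491), np.int64(505)), (np.int64(228), np.int64(491), np.int64(505)), (np.int64(229), np.int64(492), np.int64(505)), (np.int64(230), np.int64(492), np.int64(505)), (np.int64(231), np.int64(492), np.int64(505)), (np.int64(232), np.int64(493), np.int64(504)), (np.int64(233), np.int64(494), np.int64(503)), (np.int64(234), np.int64(495), np.int64(502)), (np.int64(235), np.int64(496), np.int64(502)), (np.int64(236), np.int64(497), np.int64(502))]
t 6 first row 222 [(np.int64(222), np.int64(497), np.int64(503)), (np.int64(223), np.int64(495), np.int64(504)), (np.int64(224), 
[... 1483 characters left out ...]
int64(101), np.int64(268), np.int64(268)), (np.int64(108), np.int64(292), np.int64(292)), (np.int64(109), np.int64(295), np.int64(295)), (np.int64(110), np.int64(291), np.int64(295)), (np.int64(111), np.int64(276), np.int64(295)), (np.int64(112), np.int64(276), np.int64(295)), (np.int64(113), np.int64(277), np.int64(294)), (np.int64(114), np.int64(279), np.int64(294)), (np.int64(115), np.int64(281), np.int64(293)), (np.int64(116), np.int64(288), np.int64(293)), (np.int64(117), np.int64(294), np.int64(294)), (np.int64(118), np.int64(295), np.int64(297)), (np.int64(121), np.int64(281), np.int64(282)), (np.int64(122), np.int64(281), np.int64(281)), (np.int64(123), np.int64(281), np.int64(281))]
```

The eye stayed put under the tilt, so the offset is along the tool. But j6 is near its limit at −3.03. I'll yaw the spanner 33° so the tilt plane follows the arm's azimuth.

```bash
cat >> hang.py <<'E'
def pose(psi,al,eye):
    r=R.from_rotvec([0,0,psi])*R.from_rotvec(-al*ys); return np.array(eye)-r.apply(e0-c0),r
def rows(start,goals):
    p0,r0=pose(*start)
    for g in goals:
        p,r=pose(*g); print(np.round(np.r_[(p-p0)/.05,(r*r0.inv()).as_rotvec()],2).tolist())
D=np.radians
E
python3 - <<'E'
from hang import *
H=(.493,-.331); e=lambda x,z:(H[0]+x,H[1],z)
print('A');rows((0,D(30),e0),[(D(-10),D(20),e0),(D(-20),D(10),e0),(D(-30),0,e0),(D(-33),0,e(0,.2556))])
print('B');rows((D(-33),0,e(0,.2556)),[(D(-33),0,e(0,.23)),(D(-33),0,e(0,.204))])
print('C');rows((D(-33),0,e(0,.204)),[(D(-33),D(10),e(0,.203)),(D(-33),D(20),e(0,.199)),(D(-33),D(30),e(.001,.195)),(D(-33),D(40),e(.002,.192)),(D(-33),D(50),e(.004,.190)),(D(-33),D(60),e(.006,.188)),(D(-33),D(70),e(.007,.187))])
E
```

```text
A
[-0.18, 0.18, 0.17, 0.0, 0.17, -0.17]
[-0.3, 0.41, 0.38, 0.04, 0.35, -0.35]
[-0.32, 0.66, 0.61, 0.1, 0.52, -0.51]
[-0.33, 0.75, 0.6, 0.11, 0.52, -0.56]
B
[0.0, 0.0, -0.51, 0.0, 0.0, 0.0]
[0.0, 0.0, -1.03, 0.0, 0.0, 0.0]
C
[0.1, -0.06, -0.25, -0.08, -0.15, 0.0]
[0.24, -0.13, -0.53, -0.17, -0.31, -0.0]
[0.42, -0.22, -0.79, -0.25, -0.46, -0.0]
[0.63, -0.33, -0.99, -0.34, -0.61, 0.0]
[0.88, -0.44, -1.13, -0.42, -0.76, 0.0]
[1.14, -0.56, -1.22, -0.51, -0.92, 0.0]
[1.38, -0.69, -1.25, -0.59, -1.07, 0.0]
```

move_arm:
  plan: [-0.18,0.18,0.17,0,0.17,-0.17,-0.3,0.41,0.38,0.04,0.35,-0.35,-0.32,0.66,0.61,0.1,0.52,-0.51,-0.33,0.75,0.6,0.11,0.52,-0.56,-0.33,0.75,0.6,0.11,0.52,-0.56,-0.33,0.75,0.6,0.11,0.52,-0.56,-0.33,0.75,0.6,0.11,0.52,-0.56]

```text
time_s: 11.4
eef_pos: [0.4341, -0.2975, 0.2286]
eef_rot: [-0.001, 0.246, 0.969, -0.002]
wrist_force: [0.6, 0.4, -1.3]
opening: 0.135
grasp_force: 59.7
```

```bash
python3 - <<'E'
from hang import *
o=ctrl.get_obs(); print(o['q'],o['eef_pos']); p,r=pose(D(-33),0,(.493,-.331,.2556)); print(p,r.apply(e0-c0))
t=shot('top','t7.png'); x,y=485,205; g=t['pixels'].max(2)[y:y+45,x:x+40]; 
k=cv2.HoughCircles(cv2.GaussianBlur(cv2.resize(g,None,fx=8,fy=8,interpolation=3),(0,0),3),cv2.HOUGH_GRADIENT,1,100,param1=80,param2=15,minRadius=45,maxRadius=70); print(k)
for q in k[0]: u,v=(q[0]+.5)/8-.5+x,(q[1]+.5)/8-.5+y; print(u,v,onz(t,u,v,.26))
m=g>110; print([(y+i,x+m[i].nonzero()[0].min(),x+m[i].nonzero()[0].max()) for i in m.any(1).nonzero()[0][:18]])
E
```

```text
[-0.82404409  0.05276845  1.70393846 -0.00385169  1.38415305 -1.89685302] [ 0.43409178 -0.29749891  0.22856496]
[ 0.43351953 -0.29773856  0.2278    ] [ 0.05948047 -0.03326144  0.0278    ]
[[[107.5 190.5  59.6]]]
498.0 228.375 [ 0.49398474 -0.3287961   0.26      ]
[(np.int64(205), np.int64(485), np.int64(487)), (np.int64(206), np.int64(485), np.int64(487)), (np.int64(207), np.int64(485), np.int64(486)), (np.int64(208), np.int64(485), np.int64(485)), (np.int64(209), np.int64(485), np.int64(485)), (np.int64(210), np.int64(485), np.int64(485)), (np.int64(211), np.int64(485), np.int64(485)), (np.int64(212), np.int64(485), np.int64(486)), (np.int64(213), np.int64(485), np.int64(486)), (np.int64(214), np.int64(485), np.int64(486)), (np.int64(215), np.int64(485), np.int64(486)), (np.int64(216), np.int64(485), np.int64(486)), (np.int64(217), np.int64(485), np.int64(486)), (np.int64(218), np.int64(485), np.int64(486)), (np.int64(219), np.int64(485), np.int64(487)), (np.int64(220), np.int64(485), np.int64(487)), (np.int64(221), np.int64(485), np.int64(498)), (np.int64(222), np.int64(485), np.int64(501))]
```

move_arm:
  plan: [-0.02,-0.05,-0.3,0,0,0,-0.02,-0.05,-0.6,0,0,0,-0.02,-0.05,-0.85,0,0,0,-0.02,-0.05,-1.03,0,0,0,-0.02,-0.05,-1.03,0,0,0]

```text
time_s: 12.08
eef_pos: [0.4323, -0.2998, 0.176]
eef_rot: [-0.002, 0.247, 0.969, -0.001]
wrist_force: [0.0, 0.0, -1.4]
opening: 0.136
grasp_force: 59.7
```

move_arm:
  plan: [0.1,-0.06,-0.25,-0.08,-0.15,0,0.24,-0.13,-0.53,-0.17,-0.31,0,0.42,-0.22,-0.79,-0.25,-0.46,0,0.42,-0.22,-0.79,-0.25,-0.46,0,0.42,-0.22,-0.79,-0.25,-0.46,0]

```text
time_s: 12.7
eef_pos: [0.4546, -0.3126, 0.1396]
eef_rot: [0.25, 0.239, 0.936, -0.066]
wrist_force: [-0.2, -0.2, -0.4]
opening: 0.141
grasp_force: 59.8
```

```bash
python3 - <<'E'
from hang import *
o=ctrl.get_obs(); print(o['q'],o['eef_pos'],o['eef_rot'],o['wrist_force'])
p,r=pose(D(-33),D(30),(.493,-.333,.195)); print(p)
E
```

```text
[-0.95919897 -0.12765511  2.17235922  0.3675068   0.65231647 -2.27353985] [ 0.45458879 -0.31264429  0.13960869] [ 0.24967257  0.23884782  0.93611742 -0.0655706 ] [-0.24862245 -0.19219286 -0.41862691]
[ 0.45367661 -0.31087903  0.13684999]
```

move_arm:
  plan: [0.1,-0.05,-0.1,-0.045,-0.075,0,0.21,-0.11,-0.2,-0.09,-0.15,0,0.31,-0.15,-0.26,-0.12,-0.21,0,0.41,-0.2,-0.31,-0.145,-0.26,0,0.41,-0.2,-0.31,-0.145,-0.26,0]

```text
time_s: 13.32
eef_pos: [0.4759, -0.3205, 0.1261]
eef_rot: [0.383, 0.227, 0.89, -0.1]
wrist_force: [-4.0, -0.1, -5.5]
opening: 0.139
grasp_force: 59.8
```

```bash
python3 - <<'E'
from hang import *
o=ctrl.get_obs(); print(o['q'],o['eef_pos'],o['eef_rot'],o['wrist_force'])
s=shot('scene','s8.png')['pixels'][:,:,::-1]; t=shot('top','t8.png')['pixels'][:,:,::-1]
a=cv2.resize(s[105:165,240:320],(400,300),interpolation=cv2.INTER_CUBIC); b=cv2.resize(t[190:250,440:520],(400,300),interpolation=cv2.INTER_CUBIC)
cv2.imwrite('pics/c8.png',np.hstack([a,b]))
E
```

```text
[-1.02998114 -0.10365184  2.34660808  1.18962042  0.40363911 -3.11440353] [ 0.47590342 -0.32054411  0.12614216] [ 0.38287378  0.22711795  0.88988875 -0.09961482] [-4.00905728 -0.07562527 -5.5435336 ]
```

View pics/c8.png

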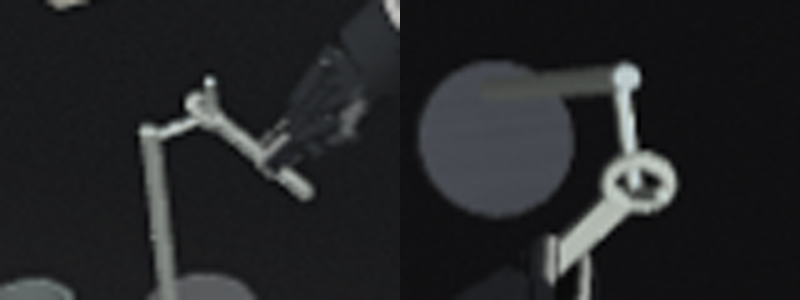

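The view shows the ring threaded around the hook's corner at about 45° of tilt, with light contact. j6 is at its limit, so I'll release here.

move_arm:
  plan: [0,0,0,0,0,0,0,0,0,0,0,0,0,0,0,0,0,0,0,0,0,0,0,0,0,0,0,0,0,0,0,0,0,0,0,0]
  grip: 40

```text
time_s: 14.18
eef_pos: [0.4748, -0.3203, 0.1259]
eef_rot: [0.383, 0.228, 0.89, -0.101]
wrist_force: [0.0, 0.1, 0.7]
opening: 0.47
grasp_force: 0.0
```

```bash
python3 - <<'E'
from hang import *
o=ctrl.get_obs(); print(o['q'],o['eef_pos'],o['wrist_force'],o['opening'])
s=shot('scene','s9.png')['pixels'][:,:,::-1]; t=shot('top','t9.png')['pixels'][:,:,::-1]
a=cv2.resize(s[105:180,240:320],(400,375),interpolation=cv2.INTER_CUBIC); b=cv2.resize(t[190:265,440:520],(400,375),interpolation=cv2.INTER_CUBIC)
cv2.imwrite('pics/c9.png',np.hstack([a,b]))
E
```

```text
[-1.03058118 -0.10625798  2.35003478  1.19313673  0.40122319 -3.11751475] [ 0.47476811 -0.32029517  0.12592095] [0.0353081  0.11518865 0.67590736] 0.4704665241307714
```

View pics/c9.png

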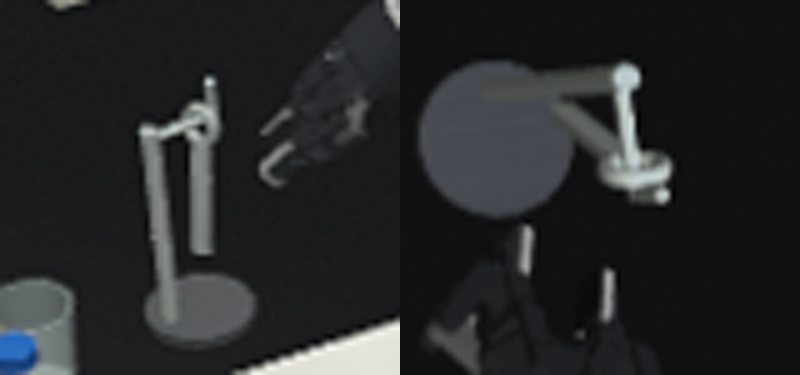

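The spanner now hangs on the bar by its eye, handle down, clear of the fingers. I'll back off and straighten the tool.

move_arm:
  plan: [-0.6,0.3,0.4,0.08,0.15,0,-1.2,0.6,0.8,0.16,0.3,0,-1.8,1.2,1.4,0.24,0.45,0,-1.8,2,2,0.32,0.6,0,-1.8,2.4,2.6,0.395,0.72,0,-1.8,2.4,2.6,0.395,0.72,0,-1.8,2.4,2.6,0.395,0.72,0,-1.8,2.4,2.6,0.395,0.72,0,-1.8,2.4,2.6,0.395,0.72,0]
  grip: 45

```text
time_s: 15.4
eef_pos: [0.3839, -0.1999, 0.2555]
eef_rot: [-0.004, 0.248, 0.969, -0.001]
wrist_force: [-0.2, 0.2, -0.4]
opening: 0.529
grasp_force: 0.0
```

```bash
cat > to.py <<'E'
from h import *
def to(pos,phi):
    o=ctrl.get_obs(); r0=R.from_quat(o['eef_rot'],scalar_first=True)
    x=np.array([np.cos(phi),np.sin(phi),0]); z=np.array([0,0,-1.]); r=R.from_matrix(np.c_[x,np.cross(z,x),z])
    print('q',o['q'].round(3),'pos',o['eef_pos'].round(4),'F',o['wrist_force'].round(1),'t',o['time_s'])
    print('move',((np.array(pos)-o['eef_pos'])/.05).round(3),(r*r0.inv()).as_rotvec().round(3))
E
python3 -c "
from to import *
to((.4555,.0075,.17),np.pi-.082)"
```

```text
q [-0.751 -0.189  1.877 -0.006  1.459 -1.821] pos [ 0.3839 -0.1999  0.2555] F [-0.2  0.2 -0.4] t 15.4
move [ 1.432  4.149 -1.711] [ 0.002 -0.007  0.419]
```

move_arm:
  plan: [0.4,1.1,-0.4,0,0,0.15,0.8,2.2,-0.9,0,-0.003,0.3,1.2,3.3,-1.4,0,-0.005,0.42,1.43,4.15,-1.71,0.002,-0.007,0.42,1.43,4.15,-1.71,0.002,-0.007,0.42,1.43,4.15,-1.71,0.002,-0.007,0.42]

```text
time_s: 16.15
eef_pos: [0.456, 0.0068, 0.1709]
eef_rot: [0.0, 0.04, 0.999, -0.001]
wrist_force: [0.1, -0.2, -0.2]
opening: 0.528
grasp_force: 0.0
```

```bash
python3 - <<'E'
from to import *
to((.4555,.0075,.077),np.pi-.082)
# verify spanner/flap unchanged & pull position using wrist picture: grey bar vs white flap
c=shot('wrist','w10.png'); c['fish']=True
for z in(.122,): print(proj(c,(.4555,.0075,z)))
t=shot('top','t10.png'); u,v=proj(t,(.493,-.33,.19)); print('hook px',u,v)
E
```

```text
q [-2.460e-01 -5.500e-02  1.933e+00 -1.000e-03  1.264e+00 -1.736e+00] pos [0.456  0.0068 0.1709] F [ 0.1 -0.2 -0.2] t 16.15
move [-0.011  0.014 -1.878] [ 0.001  0.    -0.002]
(np.float64(322.8660860701162), np.float64(208.22996991896463))
hook px 485.3240069956278 228.12197748215604
```

```bash
python3 - <<'E'
from h import *
c=load('w10.png',True); im=cv2.imread('pics/w10.png'); g=im.max(2)
w=g[165:250:5,260:390:6]; print(w)
E
```

```text
[[ 73  74  75  75  76  76  78  79  80  81  81  78  76  73  74  75  74  73
   73  72  72  71]
 [123 119 117 115 117 118 119 122 117 114 110 110 110 110 107 104  97  93
   91  89  89  87]
 [228 228 228 229 230 230 228 225 225 224 225 219 216 213 208 200 190 186
  181 172 166 160]
 [238 238 239 239 239 240 240 241 240 241 243 241 243 243 243 243 243 242
  244 244 244 242]
 [238 238 239 238 238 239 240 241 240 242 243 241 243 243 242 244 244 243
  244 243 242 242]
 [239 238 239 240 240 240 240 242 242 244 243 242 243 243 242 243 243 244
  242 242 240 240]
 [239 240 240 241 238 239 241 241 241 122 119 146 243 243 243 244 242 243
  243 241 240 240]
 [238 239 239 241 239 240 241 136 135 120 119 120 140 145 243 243 242 241
  242 242 242 240]
 [239 239 239 240 239 240 241 188 187 186 186 186 186 185 242 242 241 241
  241 242 242 240]
 [239 239 238 242 239 240 242 199 199 199 200 199 200 201 243 244 241 241
  242 241 241 240]
 [240 240 239 241 241 241 242 181 182 182 183 183 184 186 242 242 242 242
  242 242 241 241]
 [240 241 240 240 241 240 240 241 242 240 241 241 242 244 241 241 241 242
  241 241 241 241]
 [240 240 241 241 242 241 239 241 243 241 242 241 241 240 241 242 241 243
  241 240 242 242]
 [241 240 241 240 241 239 241 241 242 242 242 242 243 241 242 241 240 242
  240 242 240 240]
 [242 241 241 240 240 239 242 240 241 242 242 242 242 240 241 241 243 241
  240 240 241 239]
 [241 239 238 241 240 240 241 242 241 242 243 241 241 239 243 240 241 242
  239 239 238 240]
 [210  94  30 241 241 240 241 242 242 241 242 239 240 238 239 241 242 241
   18  93  99 240]]
```

```bash
python3 - <<'E'
from h import *
c=load('w10.png',True); print(onz(c,320,208.5,.122)); g=cv2.imread('pics/w10.png').max(2); print(g[208,292:348],g[190:222,320],g[190:222,310])
E
```

```text
[0.45554045 0.00537566 0.122     ]
[241 241 241 241 242 240 229 211 200 199 199 199 199 199 199 199 199 199
 200 199 199 199 199 198 199 199 198 199 199 199 199 199 199 199 199 199
 199 198 199 198 199 199 199 199 198 199 198 206 226 239 242 242 242 242
 242 242] [243 243 242 238 179 119  97  95  94  95 119 141 157 169 179 186 192 196
 199 199 200 199 198 194 190 183 171 172 215 240 241 242] [243 243 242 242 241 240 240 240 234 165 134 142 157 170 180 187 192 197
 200 199 199 200 198 194 189 182 170 170 214 238 241 241]
```

move_arm:
  plan: [0,-0.03,-0.8,0,0,0,-0.01,-0.03,-1.5,0,0,0,-0.01,-0.03,-1.88,0,0,0,-0.01,-0.03,-1.88,0,0,0]

```text
time_s: 16.75
eef_pos: [0.4547, 0.0048, 0.0756]
eef_rot: [-0.002, 0.041, 0.999, -0.0]
wrist_force: [0.3, 1.0, 0.1]
opening: 0.525
grasp_force: 0.0
```

move_arm:
  plan: [0,0,0,0,0,0,0,0,0,0,0,0,0,0,0,0,0,0,0,0,0,0,0,0]
  grip: 0

```text
time_s: 17.25
eef_pos: [0.4566, 0.0053, 0.0777]
eef_rot: [0.0, 0.04, 0.999, -0.001]
wrist_force: [-2.8, 0.1, 6.3]
opening: 0.336
grasp_force: 59.9
```

```bash
python3 - <<'E'
from to import *
to((.4555,.0055,.077),np.pi-.082)
o=ctrl.get_obs(); p0=np.array([.4555,.0055]); ux=np.array([np.cos(.082),-np.sin(.082)])
for d in(10,20,30,40,50,60,70,80,86,90):
    a=np.radians(d); x=-.154*np.cos(a)+.030*np.sin(a)+.154; z=.154*np.sin(a)+.030*np.cos(a)-.030
    print(d,np.r_[ux*x,z]/.05)
E
```

```text
q [-2.480e-01  8.300e-02  2.006e+00 -1.000e-03  1.051e+00 -1.739e+00] pos [0.4566 0.0053 0.0777] F [-2.8  0.1  6.3] t 17.25
move [-0.022  0.005 -0.014] [ 0.001  0.001 -0.002]
10 [ 0.15047371 -0.01236657  0.52572104]
20 [ 0.38964515 -0.03202271  1.01723761]
30 [ 0.7102472  -0.05837116  1.45961524]
40 [ 1.10253853 -0.09061134  1.8394125 ]
50 [ 1.55459958 -0.12776366  2.14508945]
60 [ 2.05269469 -0.16869925  2.36735824]
70 [ 2.58168951 -0.21217431  2.49946536]
80 [ 3.12551078 -0.25686787  2.53739679]
86 [ 3.45205009 -0.28370427  2.51435116]
90 [ 3.66763477 -0.30142194  2.48      ]
```

move_arm:
  plan: [0.06,0,0.26,0,0,0,0.15,-0.01,0.53,0,0,0,0.26,-0.02,0.77,0,0,0,0.39,-0.03,1.02,0,0,0,0.54,-0.04,1.24,0,0,0,0.71,-0.06,1.46,0,0,0,0.9,-0.075,1.66,0,0,0,1.1,-0.09,1.84,0,0,0,1.32,-0.11,2.0,0,0,0,1.55,-0.13,2.145,0,0,0]

```text
time_s: 18.5
eef_pos: [0.5322, -0.0012, 0.1836]
eef_rot: [-0.003, 0.04, 0.999, -0.001]
wrist_force: [-2.7, -4.5, -8.0]
opening: 0.338
grasp_force: 59.6
```

move_arm:
  plan: [0.25,-0.02,0.12,0,0,0,0.5,-0.04,0.22,0,0,0,0.76,-0.06,0.3,0,0,0,1.03,-0.08,0.355,0,0,0,1.3,-0.105,0.385,0,0,0,1.57,-0.13,0.39,0,0,0,1.8,-0.145,0.385,0,0,0,2.01,-0.165,0.355,0,0,0,2.12,-0.175,0.335,0,0,0,2.12,-0.175,0.335,0,0,0]

```text
time_s: 19.75
eef_pos: [0.6398, -0.0105, 0.2015]
eef_rot: [-0.0, 0.04, 0.999, -0.001]
wrist_force: [-0.2, -5.1, -1.0]
opening: 0.332
grasp_force: 59.0
```

```bash
python3 - <<'E'
from to import *
to((.6366,-.0075,.3),np.pi-.082); print(ctrl.get_obs()['opening'])
E
```

```text
q [-0.201  0.328  1.438 -0.002  1.377 -1.691] pos [ 0.6398 -0.0105  0.2015] F [-0.2 -5.1 -1. ] t 19.75
move [-0.063  0.06   1.97 ] [ 0.002 -0.001 -0.002]
0.33176930219162426
```

move_arm:
  plan: [0,0,0,0,0,0,0,0,0,0,0,0,0,0,0,0,0,0,0,0,0.4,0,0,0,0,0,1,0,0,0,0,0,1.6,0,0,0,0,0,2.2,0,0,0,0,0,2.2,0,0,0]
  grip: 60

```text
time_s: 20.75
eef_pos: [0.641, -0.0097, 0.3155]
eef_rot: [0.003, 0.04, 0.999, -0.001]
wrist_force: [-0.5, -0.4, 0.5]
opening: 0.706
grasp_force: 0.0
```

move_arm:
  plan: [-0.3,0,0,0,0,-0.17,-0.6,0.05,0,0,0,-0.35,-0.9,0.1,0,0,0,-0.52,-1.2,0.13,0,0,0,-0.7,-1.5,0.16,0,0,0,-0.87,-1.8,0.2,0,0,0,-1.05,-2.1,0.22,0,0,0,-1.22,-2.4,0.22,0,0,0,-1.4,-2.42,0.22,0,0,0,-1.57,-2.42,0.22,0,0,0,-1.57]

```text
time_s: 22.0
eef_pos: [0.5179, 0.0016, 0.3101]
eef_rot: [-0.001, 0.734, 0.679, 0.0]
wrist_force: [0.2, -0.3, -0.3]
opening: 0.701
grasp_force: 0.0
```

move_arm:
  plan: [0,0,0,0,0,0,0,0,0,0,0,0]

```text
time_s: 22.25
eef_pos: [0.5183, 0.0015, 0.3102]
eef_rot: [-0.001, 0.734, 0.679, 0.0]
wrist_force: [0.4, -0.0, 0.1]
opening: 0.704
grasp_force: 0.0
```

```bash
python3 - <<'E'
from to import *
to((.5185,.0004,.2),1.489)
w=shot('wrist','w11.png'); w['fish']=True; t=shot('top','t11.png'); s=shot('scene','s11.png')
ux=np.array([np.cos(.082),-np.sin(.082),0]); uy=np.array([np.sin(.082),np.cos(.082),0]); C=np.array([.5185,.0004,0])
for n,p in(('tabtop',C+[0,0,.082]),('tab+y',C+uy*.015+[0,0,.082]),('tab-y',C-uy*.015+[0,0,.082]),('plate+y',C+uy*.05+[0,0,.064]),('plate-y',C-uy*.05+[0,0,.064])): print(n,np.round(proj(w,p),1))
g=cv2.imread('pics/w11.png').max(2); u,v=map(int,proj(w,C+[0,0,.08])); np.set_printoptions(linewidth=250)
print(u,v); print(g[max(0,v-120):v+100:6,u-60:u+64:4])
E
```

```text
q [-2.270e-01 -1.600e-02  1.612e+00  1.000e-03  1.547e+00 -1.500e-01] pos [0.5183 0.0015 0.3102] F [ 0.4 -0.   0.1] t 22.25
move [ 0.004 -0.021 -2.204] [-0.001 -0.001 -0.005]
tabtop [321.2 164.7]
tab+y [321.3 153.3]
tab-y [321.2 176. ]
plate+y [321.4 125.4]
plate-y [321.1 197.6]
321 164
[[ 23  24  23 ...  22  26  24]
 [ 23  24  26 ...  24  26  24]
 [ 23  24  24 ...  25  25  24]
 ...
 [ 21 240 222 ... 161 161 122]
 [ 20  25  24 ...  30  26  20]
 [ 18  25  26 ...  25  26  19]]
```

```bash
python3 - <<'E'
from h import *
import sys
np.set_printoptions(linewidth=250,threshold=sys.maxsize)
g=cv2.imread('pics/w11.png').max(2); print(g[104:224:6,261:385:3])
w=load('w11.png',True)
ux=np.array([np.cos(.082),-np.sin(.082),0]); uy=np.array([np.sin(.082),np.cos(.082),0]); U=np.array([.5235,0,0])
for a,b in((-.085,.12),(-.085,-.12),(.085,.12),(.085,-.12)): print(np.round(proj(w,U+a*ux+b*uy+[0,0,.092]),1))
E
```

```text
[[241 107  99  98 196 238 238 240 241 240 241 241 242 242 240 242 241 241 240 240 241 240 242 240 239 241 239 239 240 240 239 241 240 241 242 240 240 239 241 152 109 109]
 [240 102 100 100 188 239 240 239 240 240 241 242 242 242 242 242 242 242 242 242 243 242 240 240 241 240 240 242 241 242 242 242 241 241 241 241 242 241 241 142 110 111]
 [243 108 100 101 173 240 242 242 241 242 243 242 242 243 242 243 242 241 242 241 240 241 240 241 242 241 242 240 240 242 242 242 241 242 241 241 241 243 242 139 111 111]
 [241 110 100 100 155 241 240 243 244 243 244 244 244 243 244 245 244 242 199 218 217 218 197 222 242 242 242 243 242 241 242 242 240 243 243 242 241 242 243 134 111 110]
 [243 114 101 101 168 241 242 242 242 242 243 244 245 244 244 243 244 244 205 238 211 203 182 226 242 242 243 242 242 242 242 243 242 243 243 242 241 242 241 123 112 111]
 [245 115 102 102 165 242 244 243 243 244 244 243 243 244 245 245 244 243 244 226 210 202 227 243 245 245 243 243 244 244 242 242 243 243 243 244 243 243 242 121 112 112]
 [243 133 102 102 159 243 243 243 244 244 243 243 243 244 244 243 244 244 
[... 1676 characters left out ...]
0 241 241 240 241 240 239 238 239 228 213 211 211 223 236 236 236 236 236 235 236 238 238 239 239 241 240 243 239 109 105 108 138]
 [183 239 100  96  95 226 241 242 241 242 242 241 240 241 239 238 238 237 238 236 237 236 237 236 236 237 239 238 237 238 238 239 239 241 241 241 241 234 105 106 108 166]
 [127 240 110  96  96 209 242 242 242 241 240 241 240 241 241 241 240 239 238 237 237 238 238 235 236 238 238 237 238 240 240 239 240 241 241 241 243 221 107 106 108 195]
 [104 241 128  96  97 207 242 241 240 240 240 240 240 239 240 239 240 240 240 239 240 239 237 238 240 241 240 240 240 241 241 242 241 241 243 243 243 209 106 106 108 223]]
[256.9  72.3]
[263.9 250.8]
[394.2  73.3]
[384.8 251.2]
```

move_arm:
  plan: [0,-0.02,-1,0,0,0,0,-0.02,-2,0,0,0,0,-0.02,-3,0,0,0,0,-0.02,-4,0,0,0,0,-0.02,-4.8,0,0,0,0,-0.02,-5.2,0,0,0,0,-0.02,-5.52,0,0,0,0,-0.02,-5.52,0,0,0]
  grip: 45

```text
time_s: 23.4
eef_pos: [0.5176, 0.0006, 0.0335]
eef_rot: [-0.001, 0.734, 0.679, -0.0]
wrist_force: [0.3, -0.5, -0.0]
opening: 0.527
grasp_force: 0.0
```

move_arm:
  plan: [0,0,0,0,0,0,0,0,0,0,0,0,0,0,0,0,0,0,0,0,0,0,0,0,0,0,0,0,0,0,0,0,0,0,0,0]
  grip: 0

```text
time_s: 24.15
eef_pos: [0.5195, 0.0002, 0.0357]
eef_rot: [0.001, 0.734, 0.679, 0.001]
wrist_force: [-0.3, -0.2, 6.3]
opening: 0.102
grasp_force: 59.5
```

move_arm:
  plan: [0,0,0.2,0,0,0,0,0,0.5,0,0,0,0,0,0.9,0,0,0,0,0,1.4,0,0,0,0,0,1.9,0,0,0,0,0,2.4,0,0,0,0,0,2.7,0,0,0,0,0,2.7,0,0,0,0,0,2.7,0,0,0,0,0,2.7,0,0,0]

```text
time_s: 25.4
eef_pos: [0.5175, 0.0006, 0.1682]
eef_rot: [-0.001, 0.735, 0.679, -0.0]
wrist_force: [0.2, 0.5, -2.4]
opening: 0.099
grasp_force: 58.6
```

move_arm:
  plan: [0,0.5,0,0,0,0,-0.1,1.2,0,0,0,0,-0.15,2,0,0,0,0,-0.2,2.8,0,0,0,0,-0.25,3.6,0,0,0,0,-0.3,4.4,0,0,0,0,-0.35,5.1,-0.1,0,0,0,-0.35,5.55,-0.2,0,0,0,-0.35,5.71,-0.3,0,0,0,-0.35,5.71,-0.3,0,0,0]

```text
time_s: 26.65
eef_pos: [0.5001, 0.2857, 0.1532]
eef_rot: [-0.001, 0.734, 0.679, -0.001]
wrist_force: [-0.3, -0.3, -1.0]
opening: 0.101
grasp_force: 58.6
```

move_arm:
  plan: [0,0,0,0,0,0,0,0,0,0,0,0,0,0,0,0,0,0,0,0,0,0,0,0,0,0,0,0,0,0,0,0,0,0,0,0]

```text
time_s: 27.4
eef_pos: [0.5008, 0.286, 0.1544]
eef_rot: [-0.001, 0.734, 0.679, 0.0]
wrist_force: [-0.0, -0.9, -1.3]
opening: 0.106
grasp_force: 58.6
```

```bash
python3 - <<'E'
from to import *
import sys
to((.5008,.2859,.155),1.489); o=ctrl.get_obs(); print(o['opening'],o['grasp_force'],np.abs(o['dq']).max())
t=shot('top','t12.png'); s=shot('scene','s12.png')
# spanner still as when released; flap pixels
for f,b,(x,y,w,h) in(('t12','t9',(440,190,55,40)),('s12','s9',(255,110,35,60))):
    A,B=[cv2.imread(f'pics/{n}.png').astype(int)[y:y+h,x:x+w] for n in(f,b)]; d=np.abs(A-B).max(2)>40; print(f,'changed px',d.sum(), 'of bright',(B.max(2)>110).sum())
a,b=proj(s,(.501,.286,.126)),proj(s,(.501,.286,.202)); print('plate expected px',a,b)
# wide flap: expected upright top edge in the scene
ux=np.array([np.cos(.082),-np.sin(.082),0]); uy=np.array([np.sin(.082),np.cos(.082),0]); U=np.array([.5235,0,0])
g=cv2.imread('pics/s12.png').max(2)
for k in(-.08,0,.08): 
    for z in(.15,.25,.262,.275): u,v=proj(s,U+.091*ux+k*uy+[0,0,z]); print(k,z,g[int(round(v)),int(round(u))],end=' ; ')
# plate extents under the gripper: brightness along a vertical line through the plate
print(); print([(z,int(g[tuple(int(round(q)) for q in proj(s,(.501,.315,z))[::-1])])) for z in(.11,.118,.124,.13,.14,.16,.18)])
E
```

```text
q [3.120e-01 2.360e-01 1.652e+00 1.000e-03 1.254e+00 3.910e-01] pos [0.5008 0.286  0.1544] F [-0.  -0.9 -1.3] t 27.4
move [ 0.001 -0.001  0.012] [-0.001 -0.    -0.003]
0.1063855324809716 58.577319011092186 0.001477504460659795
t12 changed px 113 of bright 144
s12 changed px 254 of bright 229
plate expected px (np.float64(375.1311646317473), np.float64(228.26722231597307)) (np.float64(376.92500431617), np.float64(210.71556465527757))
-0.08 0.15 144 ; -0.08 0.25 146 ; -0.08 0.262 144 ; -0.08 0.275 163 ; 0 0.15 143 ; 0 0.25 193 ; 0 0.262 144 ; 0 0.275 128 ; 0.08 0.15 143 ; 0.08 0.25 145 ; 0.08 0.262 145 ; 0.08 0.275 140 ; 
[(0.11, 53), (0.118, 115), (0.124, 116), (0.13, 110), (0.14, 103), (0.16, 108), (0.18, 204)]
```

```bash
python3 - <<'E'
from h import *
for n in('t9','t10','t12'):
    g=cv2.imread(f'pics/{n}.png').max(2)[192:240,470:500:1]; print(n); print('\n'.join(f'{192+i} '+''.join('#' if v>150 else '+' if v>100 else '-' if v>60 else '.' for v in r) for i,r in enumerate(g)))
t=load('t12.png'); print(proj(t,(.493,-.332,.222)),proj(t,(.493,-.332,.19)),proj(t,(.553,-.328,.19)),proj(t,(.505,-.331,.19)))
E
```

```text
t9
192 ..............................
193 ..............................
194 ..............................
195 ..............................
196 ..............................
197 ..............................
198 ..............................
199 ..............................
200 ..............................
201 ..............................
202 ..............--..............
203 ............-+##+-............
204 .......-----+#####............
205 ------------+#####............
206 ------------+#####............
207 -------------+###-............
208 ---------...-+##-.............
209 --...........###..............
210 ---..........+##-.............
211 ------.......+##-.............
212 -------......-##+.............
213 --------.....-###.............
214 ----------...-###.............
215 -----------...###.............
216 ------------..###.............
217 --------------+##.............
218 -----..-------+##-............
219 ----....------+##+............
220 ----.....---+++###---.........
221 ----......--+#+####++---......
222 ----......-+##+####+--++......
223 ----....
[... 3505 characters left out ...]
........-.-++-..-+.......
228 ................-----###......
229 ................-----###......
230 .....................-+-......
231 ..............................
232 ..............................
233 ..............................
234 ..............................
235 ..............................
236 ..............................
237 ..............................
238 ..............................
239 ..............................
(np.float64(491.9027124535562), np.float64(228.4040367329323)) (np.float64(486.0937601089466), np.float64(228.11502422329255)) (np.float64(483.6831349982822), np.float64(204.99397903902536)) (np.float64(485.5331599821642), np.float64(223.47651968533435))
```

move_arm:
  plan: [0,0,0,0,0,0,0,0,0,0,0,0,0,0,0,0,0,0,0,0,0,0,0,0,0,0,0,0,0,0,0,0,0,0,0,0,0,0,0,0,0,0,0,0,0,0,0,0,0,0,0,0,0,0,0,0,0,0,0,0]

```text
time_s: 28.75
eef_pos: [0.5008, 0.286, 0.1544]
eef_rot: [-0.001, 0.734, 0.679, 0.0]
wrist_force: [-0.3, -0.3, -1.5]
opening: 0.104
grasp_force: 58.6
```

```bash
python3 - <<'E'
from h import *
a=shot('top','t13.png'); I=[a['pixels'].astype(int)]
for k in range(6): I.append(ctrl.camera('top')['pixels'].astype(int))
c=lambda i:i[192:240,430:500]
print([int((np.abs(c(i)-c(I[0])).max(2)>25).sum()) for i in I], (np.abs(c(I[0])-c(cv2.imread('pics/t12.png')[:,:,::-1].astype(int))).max(2)>25).sum())
for z in(.18,.07): print(proj(a,(.503,-.331,z)))
r=I[0].max(2)[223:227,455:500]; print(r)
o=ctrl.get_obs(); print(o['eef_pos'],o['grasp_force'],o['time_s'])
E
```

```text
[0, 0, 0, 0, 0, 0, 0] 0
(np.float64(483.8328675764321), np.float64(224.2033955205801))
(np.float64(466.9317579187734), np.float64(223.75132221834264))
[[ 80  80  81  81  81  81  81  81  80  79  79  79  78  75  77  77  76  77
   74  58  57  57  57  56  54  56  63  79 125 138 165 195 190 137 154 146
  144 139  54  18  18  17  19  18  18]
 [ 81  80  82  82  82  81  82  83  83  80  83  83  84  83  83  83  83  83
   82  83  82  82  81  79  85 104 125 151 178 191 189 197 200 200 207 203
  200 188  95  18  18  18  19  18  18]
 [ 83  83  83  83  82  82  83  83  83  81  82  83  89  90  89  84  85  85
   85  85  85  85  83  83  94 122 150 176 189 201 210 211 212 213 212 210
  206 186  91  18  18  18  18  19  17]
 [ 84  84  83  83  82  82  82  82  82  81  80  81  83  84  85  81  78  56
   56  56  57  59  58  58  69  97 117 137 150 154 174 194 191 170 150 147
  143 125  49  18  18  18  18  18  18]]
[0.50078996 0.28598026 0.15440721] 58.57756868004799 29.1
```

Nothing is moving: the spanner hangs plumb, the flap is upright and the plate is held over the tile. I'll hand in now.

```bash
python3 -c "
from bench import ctrl
print(ctrl.hand_in())"
```

```text
the job is handed in; nothing more can be done
None
```

I handed the job in at 29 s. The spanner hangs on the hook, the flap stands open, and the plate is held upright about 12 cm above the middle of the tile. The hand-in gave no verdict.

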